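Lock away the office stamp: break the chest's lid stay and lower the lid

TASK

Stand the red-topped office stamp upright inside the grey steel chest while its lid is still locked open. Then lift the black knob at the knee of the folding lid stay past centre so that the stay unlocks while the lid keeps standing, and lower the lid under control until it is fully shut, without letting it drop. Leave the ink bottle, the white carton and the orange mug where they are.

Things in the scene. Friction and masses are not known exactly. Their poses are not given: they have to be found in the camera images.
- chest: Open grey steel chest, fixed to the desk, 190 (x) x 170 (y) x 94 (z) mm outside, walls 6 mm, inner floor 10 mm above the desk. Origin: centre of its underside; x runs along the hinge line toward the robot, y away from the hinge side (to the robot's right), z up. A pen lies fixed inside along the hinge wall (y -53 to -71 mm, 16 mm thick), the rest of the floor is free. The folding stay is on the near end face (x = 95 mm).
- hinge (a point): middle of the lid's hinge line, which runs along chest x (chest y = -88, z = 96 mm). Axes as the chest. The lid panel is 192 mm along the hinge, reaches 176 mm from it and is 10 mm thick.
- stay_pivot (a point): lower pivot of the stay, on the chest's near end face (chest y = 0, z = 71 mm), axis along chest x. Axes as the chest. The knee travels round it on an arc of 76 mm radius, at first up and away from the hinge at 45 degrees. At the start the upper link (12 mm wide) runs from the knee to the lid's near edge, 57 mm higher and 50 mm nearer the hinge side.
- chest_floor (a point): centre of the chest's inner floor (10 mm above the desk), axes as the chest
- lid (a joint): lid hinge, rad: 0 = locked open as at the start (leaning 10 degrees back past upright), 0.17 = upright, 1.745 = fully shut (flat on the rim). Hinge friction holds the lid by itself from 0 to about 0.5; beyond that it falls unless held (lid 0.45 kg, about 2 to 4 N at the handle).
- knee (a joint): fold of the stay, rad: 0 = locked (knee on its stop, past centre on the hinge side), 0.12 = dead centre (links in line), grows as the knee is lifted up and away from the hinge; about 2.87 when the lid is shut. While locked, the lid cannot be lowered. Lifting takes under 15 N at the knob and draws the lid forward a little (lid about 0.28 at knee 1.0).
- knee_knob (a point): middle of the black round knob at the stay's knee: a cylinder 13 mm thick and 44 mm long, parallel to chest x, standing out from the stay toward the robot on a short stem (22 mm of it on either side of this point; the stay links are 33 to 40 mm, the lid's near edge 44 mm farther back than this point). Moves with the knee.
- lid_handle (a point): middle of the handle bar on the lid's free edge: a steel bar 10 mm thick, 60 mm of it straight and free, parallel to the hinge, 220 mm from the hinge line, in the plane of the lid, with a 39 mm clear gap between it and the lid's edge. On top when the lid stands open; beside the chest, 99 mm above the desk, when shut. Fixed folders and papers up to 65 mm high lie right of the chest.
- stamp_mid (a point): the stamp (red top, grey and black body; loose, upright, about 0.07 kg): 30 (x) x 50 (y) x 75 (z) mm, this point half-way up (37.5 mm above its underside). The body below 44 mm has flat sides, grasp it across the 30 mm.
- ink_bottle: blue ink bottle, 45 mm wide, 84 mm high, loose; origin at the centre of its underside; bystander
- carton: small white carton, 45 x 70 x 50 mm, loose; origin at the centre of its underside; bystander
- mug: orange mug, 81 x 113 x 101 mm, loose; origin near the centre of its underside; bystander

How it is judged:
On the way, in this order (a step that is already met when the one before it is completed fails the run):
1. the stamp stands upright and released inside the chest, the stay still locked (x of stamp_mid in the frame of chest_floor between -0.085 and 0.085 m and y of stamp_mid in the frame of chest_floor between -0.075 and 0.075 m and z of stamp_mid in the frame of chest_floor below 0.042 m and angle between stamp_mid's own z axis and vertical below 0.15 rad and contact force between stamp and the fingers below 0.1 N and value of joint knee below 0.12 rad), for 0.2 s.
2. the stay's knee is lifted well past centre while the lid still stands (value of joint knee above 0.3 rad and value of joint lid below 0.75 rad), for 0.2 s.
At the end, for the whole second after the job is handed in: The lid is shut to within 0.045 rad (about 9 mm at its edge) and at rest, and the stamp stands upright (within 0.15 rad) on the floor inside the chest (value of joint lid above 1.7 rad and velocity of joint lid between -0.1 and 0.1 rad/s and x of stamp_mid in the frame of chest_floor between -0.085 and 0.085 m and y of stamp_mid in the frame of chest_floor between -0.075 and 0.075 m and z of stamp_mid in the frame of chest_floor below 0.042 m and angle between stamp_mid's own z axis and vertical below 0.15 rad); the robot touches nothing.
It fails at once if the lid drops (turns faster than 2.5 rad/s) (velocity of joint lid above 2.5 rad/s).
It fails at once if the ink bottle, carton or mug is moved more than 30 mm (distance of any of ink_bottle, carton, mug from where it was at the start of the episode above 0.03 m).
It also fails if it takes over 72 s, if anything falls off the work surface, if the arm or the gripper's body presses on something with over 40 N, if the wrist force passes 120 N, or if a joint passes its speed limit or range.

ROBOT

A 7-joint arm with a two-finger parallel gripper is mounted at the origin on a cart in front of the work surface, level with it; the furniture and walls round the work are solid. World frame = base frame: x ahead of the robot, y to its left, z up, the work surface at z = 0. Lengths are in m, angles in rad, forces in N, time in s.
With the tool pointing down it reaches from about 0.4 to 0.875 m from the base axis. Payload 6.5 kg.
Tool frame: the origin (TCP) lies between the finger pads; the fingertips stand manip.tip_reach ahead of it and the grasp point (between the pads) is the TCP (manip.tip_reach is the distance from the TCP to the fingertips, in m); z points along the fingers, y is the direction in which the jaws open and shut (so a half turn about z gives the same grasp; the last joint's range is limited). The gripper opens to 85 mm and grips with 20 to 120 N. Pads are 22 mm wide; open, the fingers measure 114 mm over their backs; the gripper's body (76 mm by 85 mm) begins 54 mm behind the grasp point. The pads swing forward as they close: fully open they stand 13 mm farther back than shut.
Start: joints at [-1.237, 0.536, -0.004, 1.538, 0.003, 1.067, -0.071], TCP at [0.253, 0.599, 0.25] pointing down, gripper open.
Joint ranges: [-2.7, 2.7], [-0.37, 2.16], [-1.27, 1.26], [0.24, 2.4], [-1.31, 4.45], [0.19, 1.91], [-2.76, 2.76]. Speed limits (rad/s): [2.39, 2.39, 3.14, 3.14, 3.14, 3.14, 3.14].

INTERFACE

Orientations are given as a 3x3 rotation matrix whose columns are the frame's x, y, z axes.
In Python, from rig import manip gives the robot as it stands. The module is installed in compiled form; this text tells all that it offers.
- The arm moves only by the shell command python3 -m inch 'ROWS' [FORCE]. ROWS is JSON, a list of rows, each a list of 5 numbers: the shift along the tool's x, y, z in mm, then the turn about the tool's z in rad, then the closure, from -1 (fully open) to 1 (shut). A call has 1 to 8 rows; each row shifts and turns the commanded pose from where the row before left it, along the tool's axes as they then stand; what a row does not reach is not made up. A row lasts 1/10 s, in which the tool goes at most 50 mm and 8.59 degrees, less where a joint would pass 70% of its speed; a pose out of reach is approached as far as the arm can. A call with a gripper value outside its range is refused whole. The fingers move at their own pace and stop on an object; FORCE is the grip in N (left out, the last holds). Time passes only in rows, so rows that do not move let the fingers close. It gives the time, the measured TCP pose, the force and the opening at its end, in the units of the state.
- manip.sense(): the state, without advancing time (a new reading comes with each control period).
- manip.camera(name): name is "scene" or "top" or "wrist"; returns a dict with "color" (420x560x3 uint8, red, green, blue), "mtx" (3x3 intrinsics, pixels), "T" (4x4, takes a point from camera to world coordinates). Camera axes: x right, y down, z forward; pixel columns grow to the right and rows downward; lengths in m; the calibration is good to about 2 mm. A picture is of the moment at which its call begins. There is no depth.
- manip.job_done(): hands the job in, once; it reports no verdict.
The state is a dict: "time_s": time; "joint_positions": joint angles; "dq": joint speeds; "tau": joint torques, N m; "ee_pos": TCP position; "orientation": TCP orientation; "ft_force": force on the tool from outside, world axes, zero at the start; "ft_torque": the same for the moment, N m; "opening": finger opening in m.
Only numpy, scipy, OpenCV 4.12 (cv2) and the standard library are available. Lean on these libraries where they do the work, as an engineer would, in place of code of your own. Each camera call takes 0.05 s, during which the arm holds its last target. There are 200 camera calls.

## Working session

There is one attempt and no reset: what is moved stays moved. The work goes in short steps, Python scripts to look and compute and a shell command to move; the robot and the scene stay as the last step left them, time stands still between calls to the robot, and variables do not carry over. Pictures are saved under pics/ and viewed, about 8 in all and at most 12, crops included, and the job is handed in when it is done.

```bash
mkdir -p pics
cat > h.py <<'E'
import numpy as np, cv2
from rig import manip
np.set_printoptions(precision=4,suppress=True)
def shot(n,f=None):
    c=manip.camera(n)
    if f: cv2.imwrite('pics/'+f,c['color'][:,:,::-1])
    return c
def plane(c,u,v,z=None,x=None):
    d=c['T'][:3,:3]@np.linalg.solve(c['mtx'],[u,v,1.]); o=c['T'][:3,3]
    s=(z-o[2])/d[2] if z is not None else (x-o[0])/d[0]
    return o+s*d
def ray(c,u,v):
    d=c['T'][:3,:3]@np.linalg.solve(c['mtx'],[u,v,1.]); return c['T'][:3,3],d/np.linalg.norm(d)
def tri(rs):
    A=sum(np.eye(3)-np.outer(d,d) for o,d in rs); b=sum((np.eye(3)-np.outer(d,d))@o for o,d in rs)
    return np.linalg.solve(A,b)
def proj(c,p):
    q=np.linalg.inv(c['T'])@np.r_[p,1]; q=c['mtx']@q[:3]; return q[:2]/q[2]
E
python3 - <<'E'
from h import *
a=shot('scene','s1.png'); b=shot('top','t1.png')
import pickle; pickle.dump((a,b),open('v1.pkl','wb'))
s=manip.sense(); print(s['time_s'],s['ee_pos'],s['orientation'],s['opening'],manip.tip_reach)
for c in(a,b): print(c['T'])
E
```

```text
0.1 [0.2528 0.5983 0.2495] [[-0.9212  0.3892 -0.0005]
 [ 0.3892  0.9212 -0.0014]
 [-0.0001 -0.0015 -1.    ]] 0.08518800534744282 0.019
[[ 0.8999 -0.2053  0.3847  0.0312]
 [-0.4358 -0.4565  0.7757 -0.7354]
 [ 0.0164 -0.8657 -0.5003  0.8001]
 [ 0.      0.      0.      1.    ]]
[[ 0.0081 -0.9814  0.1918  0.2163]
 [-0.9999 -0.0065  0.0088  0.2292]
 [-0.0074 -0.1919 -0.9814  1.6823]
 [ 0.      0.      0.      1.    ]]
```

View pics/s1.png

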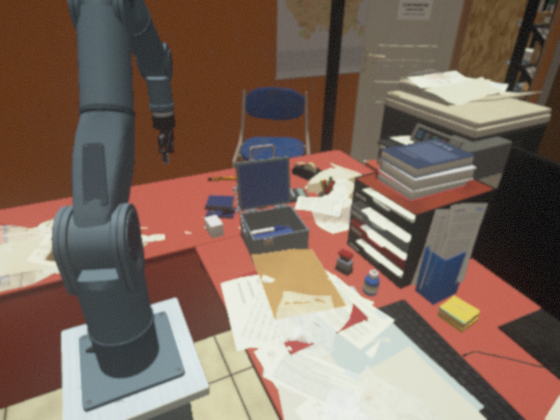

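View pics/t1.png

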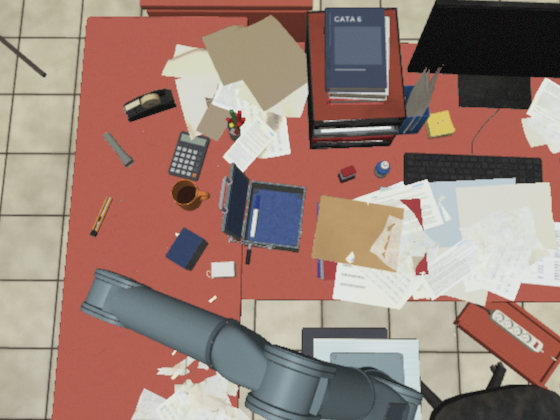

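The top view shows the chest near (275,217), the knob near (248,257), the stamp at (347,173), the bottle at (382,168), the carton at (222,270) and the mug at (187,195). I'll enlarge these areas.

Run:
```python
from h import *
import pickle; a,b=pickle.load(open('v1.pkl','rb'))
A=cv2.resize(a['color'][130:310,200:400],None,fx=4,fy=3.3)  # placeholder scale
A=cv2.resize(a['color'][135:305,200:400],None,fx=2.0,fy=2.0,interpolation=cv2.INTER_CUBIC)
B=cv2.resize(b['color'][150:290,200:400],None,fx=4,fy=4,interpolation=cv2.INTER_CUBIC)
A=cv2.resize(a['color'][135:285,200:400],None,fx=4,fy=4,interpolation=cv2.INTER_CUBIC)
cv2.imwrite('pics/s1c.png',A[:,:,::-1]); cv2.imwrite('pics/t1c.png',B[:,:,::-1])
```

```text
(no output)
```

View pics/s1c.png

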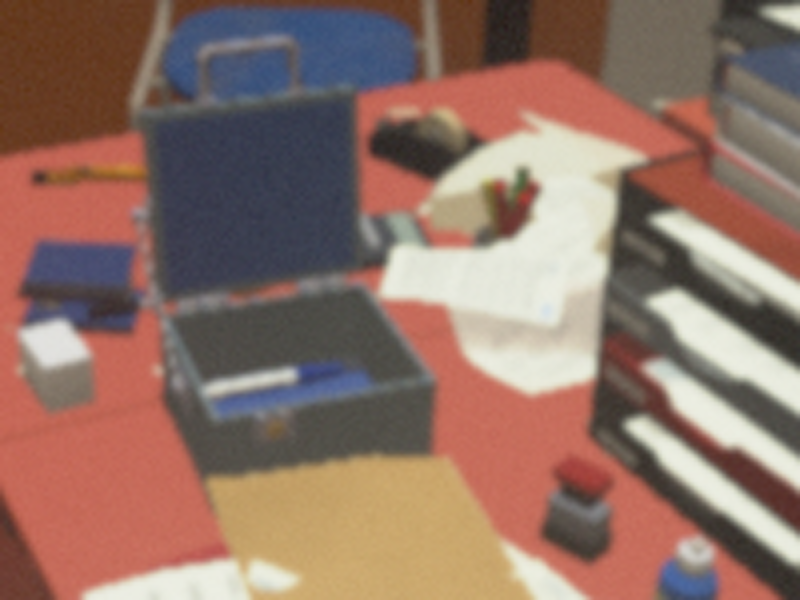

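View pics/t1c.png

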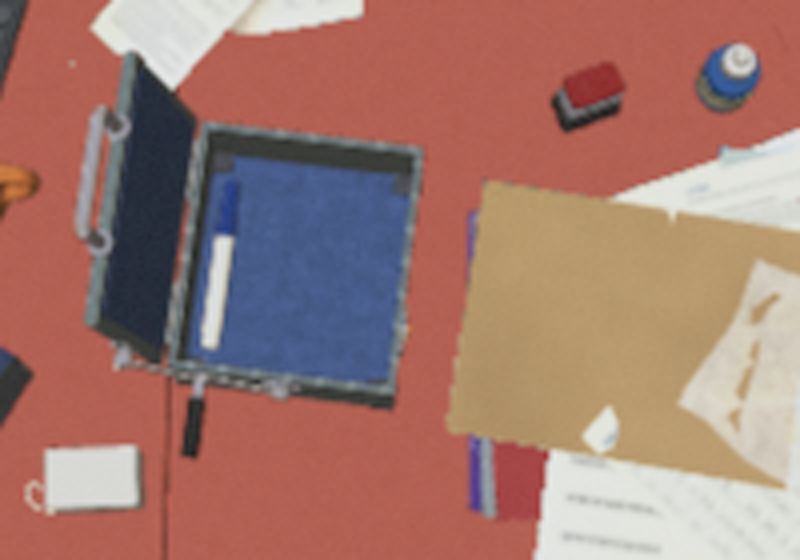

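Run:
```python
from h import *
import pickle; a,b=pickle.load(open('v1.pkl','rb'))
tp=lambda u,v:(u/4+200,v/4+150)
sp=lambda u,v:(u/4+200,v/4+135)
P=[plane(b,*tp(*q),z=.094) for q in [(205,125),(421,148),(397,388),(178,375)]]
fl,fr,nr,nl=P; print(np.array(P))
print('top sides',np.linalg.norm(fl-fr),np.linalg.norm(nl-nr),np.linalg.norm(fl-nl),np.linalg.norm(fr-nr))
S=[plane(a,*sp(*q),z=.094) for q in [(168,316),(362,287),(436,378),(215,418)]]
print('scene nl,fl,fr,nr',np.array(S))
# knob ends: at z guess
for c,q in((b,tp(199,397)),(b,tp(189,456))): print('knob',plane(c,*q,z=.125))
print('handle',plane(b,*tp(85,195),z=.31), tri([ray(b,*tp(98,112)),ray(a,*sp(297,40))]),tri([ray(b,*tp(82,232)),ray(a,*sp(201,47))]))
# stamp by red mask
def blob(c,box,m):
    u0,u1,v0,v1=box; hsv=cv2.cvtColor(c['color'],cv2.COLOR_RGB2HSV)
    return
print('stamp top corners',np.array([plane(b,*tp(*q),z=.075) for q in[(565,78),(615,62),(625,90),(577,110)]]))
print('stamp body bottom',np.array([plane(b,*tp(*q),z=.0) for q in[(567,131),(620,108)]]))
print('stamp tri',tri([ray(b,*tp(595,85)),ray(a,*sp(583,477))]))
print('bottle',plane(b,*tp(740,57),z=.084),'carton',[plane(b,*tp(*q),z=.05)[:2] for q in [(45,450),(137,446),(140,506),(48,508)]])
```

```text
[[0.6147 0.3498 0.094 ]
 [0.5979 0.1861 0.094 ]
 [0.4154 0.2036 0.094 ]
 [0.4239 0.3659 0.094 ]]
top sides 0.1645301624537061 0.1624855315583828 0.19149797498313123 0.18330404862137303
scene nl,fl,fr,nr [[0.4364 0.3608 0.094 ]
 [0.6119 0.3364 0.094 ]
 [0.599  0.1808 0.094 ]
 [0.414  0.2029 0.094 ]]
knob [0.4039 0.3476 0.125 ]
knob [0.3611 0.3539 0.125 ]
handle [0.5132 0.4105 0.31  ] [0.5725 0.4026 0.3093] [0.4899 0.4107 0.3134]
stamp top corners [[0.6584 0.0749 0.075 ]
 [0.6714 0.0363 0.075 ]
 [0.6492 0.029  0.075 ]
 [0.6331 0.066  0.075 ]]
stamp body bottom [[0.6352 0.0666 0.    ]
 [0.6544 0.0239 0.    ]]
stamp tri [0.6562 0.0506 0.0652]
bottle [ 0.6734 -0.0583  0.084 ] carton [array([0.3718, 0.4691]), array([0.3754, 0.3995]), array([0.3302, 0.396 ]), array([0.3282, 0.4653])]
```

```bash
cat >> h.py <<'E'
def go(p,jaw=None,s=None):
    """mm shift along present tool axes to world p; turn (rad about tool z) to bring jaw axis to jaw (xy)"""
    s=s or manip.sense(); R=np.array(s['orientation']); d=R.T@(np.array(p)-s['ee_pos'])*1000
    t=0
    if jaw is not None:
        j=R.T@np.array([*jaw,0.]); t=(np.arctan2(-j[0],j[1])+np.pi/2)%np.pi-np.pi/2
        c,sn=np.cos(t),np.sin(t); Rz=np.array([[c,-sn,0],[sn,c,0],[0,0,1]])
        print('turn first',round(t,3),'then shift',Rz.T@d)
    print('shift now',d,'|',s['ee_pos'],'f',s['ft_force'],'open',s['opening'],'t',s['time_s'])
E
python3 -m inch '[[0,0,-43,0.13,-1],[0,0,-43,0.13,-1],[0,0,-43,0.13,-1],[0,0,-43,0.13,-1],[0,0,0,0.13,-1],[0,0,0,0.13,-1],[0,0,0,0,-1]]'
python3 - <<'E'
from h import *
import pickle; a,b=pickle.load(open('v1.pkl','rb'))
sp=lambda u,v:(u/4+200,v/4+135)
print('organizer foot',plane(a,*sp(595,435),z=0),plane(a,*sp(780,590),z=0), plane(b,308,145,z=.03),plane(b,385,147,z=.0))
print(np.array([plane(b,u,v,z=.25) for u,v in [(310,120),(393,120)]]))
go([.655,.050,.40],[.925,.38])
# stay fourbar: lower-link angle vs lid, knee
H=np.array([-88,96.]);P=np.array([0,71.]);K0=P+76*np.array([-1,1])/2**.5;A0=K0+[-50,57]
L=np.linalg.norm(A0-K0);r=A0-H
for lid in [0,.02,.05,.1,.17,.28,.4,.5,.8,1.2,1.745]:
    c,s=np.cos(-lid),np.sin(-lid);A=H+[c*r[0]-s*r[1],s*r[0]+c*r[1]]
    d=A-P;D=np.linalg.norm(d)
    if D>76+L: print(lid,'no');continue
    x=(76**2-L*L+D*D)/2/D;h=np.sqrt(max(0,76**2-x*x));n=np.array([d[1],-d[0]])/D
    K=P+d/D*x+h*n
    u=K-P;w=A-K;fold=np.arctan2(u[0]*w[1]-u[1]*w[0],u@w)
    print(lid,'K',K,'A',A,'fold',fold+.12)
E
```

```text
time_s: 0.8
ee_pos: [0.2528, 0.5986, 0.422]
orientation: [[-0.38, 0.925, -0.0], [0.925, 0.38, -0.001], [-0.001, -0.0, -1.0]]
ft_force: [-0.7, 0.7, -0.2]
opening: 0.0852
organizer foot [0.7565 0.1666 0.    ] [ 0.7685 -0.062   0.    ] [0.7511 0.1758 0.03  ] [ 0.7554 -0.075   0.    ]
[[ 0.7528  0.1773  0.25  ]
 [ 0.754  -0.0542  0.25  ]]
turn first 0.0 then shift [-660.2675  163.5679   22.3309]
shift now [-660.3068  163.4091   22.3309] | [0.2528 0.5986 0.422 ] f [-0.7342  0.6621 -0.1685] open 0.08517015641192782 t 0.8
0 K [-50.1216 128.1299] A [-103.7401  181.7401] fold 0.18532746962334998
0.02 K [-44.5679 132.5606] A [-102.0223  182.0377] fold 0.35323075570322304
0.05 K [-39.5733 135.8841] A [-99.4352 182.4196] fold 0.4823280848670946
0.1 K [-32.9158 139.5022] A [-95.1018 182.8832] fold 0.6337497948170802
0.17 K [-24.7989 142.8402] A [-89.0075 183.1671] fold 0.7976101283713941
0.28 K [-13.1981 145.8452] A [-79.4324 182.7509] fold 1.0078985847783783
0.4 K [ -1.3946 146.9872] A [-69.1088 181.1014] fold 1.2057664270313375
0.5 K [  7.9353 146.5846] A [-60.7072 178.7902] fold 1.3567101162738981
0.8 K [ 33.1463 139.391 ] A [-37.46  167.027] fold 1.7690162818020574
1.2 K [ 58.647  119.3377] A [-13.7904 141.739 ] fold 2.2723385719064573
1.745 K [74.3468 86.7654] A [-0.8294 96.6411] fold 2.922016920436433
```

```bash
python3 -m inch '[[-44,11,0,0,-1],[-44,11,0,0,-1],[-44,11,0,0,-1],[-44,11,0,0,-1],[-44,11,0,0,-1],[-44,11,0,0,-1],[-44,11,0,0,-1],[-44,11,0,0,-1]]' >/dev/null
python3 -m inch '[[-44,11,5,0,-1],[-44,11,5,0,-1],[-44,11,5,0,-1],[-44,11,5,0,-1],[-44,11,5,0,-1],[-44,11,5,0,-1],[-44,9,40,0,-1],[0,0,40,0,-1]]' >/dev/null
python3 -m inch '[[0,0,40,0,-1],[0,0,40,0,-1],[0,0,0,0,-1],[0,0,0,0,-1]]'
python3 - <<'E'
from h import *
go([.655,.050,.2],[.925,.38]); c=shot('wrist','w1.png'); print(c['T'],proj(c,[.655,.05,.075]),proj(c,[.655,.05,.044]))
import pickle; pickle.dump(c,open('w1.pkl','wb'))
E
```

```text
time_s: 2.8
ee_pos: [0.6509, 0.0569, 0.2393]
orientation: [[-0.383, 0.924, -0.001], [0.924, 0.383, -0.0], [0.0, -0.001, -1.0]]
ft_force: [0.5, -0.1, 1.1]
opening: 0.0853
turn first 0.003 then shift [-7.9566  1.176  39.3058]
shift now [-7.9603  1.1505 39.3058] | [0.6509 0.0569 0.2393] f [ 0.4937 -0.0526  1.1495] open 0.08526795331170278 t 2.8
[[ 0.9241  0.3677  0.1037  0.6241]
 [ 0.3821 -0.8885 -0.2542  0.1223]
 [-0.0013  0.2745 -0.9616  0.3623]
 [ 0.      0.      0.      1.    ]] [282.0292 211.5629] [281.9202 202.1229]
```

View pics/w1.png

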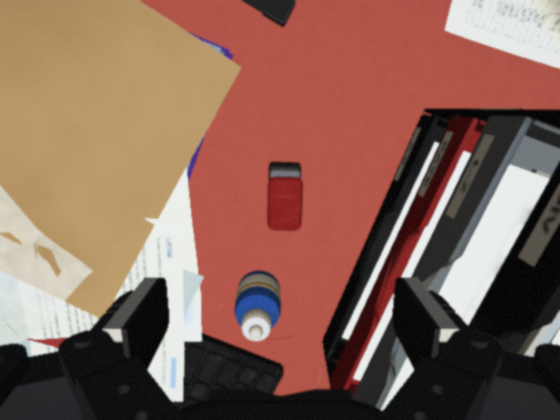

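The wrist view has the stamp's red top at u 268–302 and v 179–230, centred on (285,204), and the jaws are square to it.

Run:
```python
from h import *
import pickle; c=pickle.load(open('w1.pkl','rb'))
p=plane(c,285,204.5,z=.075); print(p, plane(c,285,204.5,z=.07)); go([p[0],p[1],.032])
print(plane(c,255,331,z=.084))
```

```text
[0.655  0.0562 0.075 ] [0.6555 0.055  0.07  ]
shift now [ -1.6269   1.9826 208.8919] | [0.652  0.0569 0.2409] f [ 0.8076 -0.2368  1.3118] open 0.08536189768163947 t 2.85
[ 0.6729 -0.0523  0.084 ]
```

```bash
python3 -m inch '[[-3,3,40,0,-1],[0,0,40,0,-1],[0,0,40,0,-1],[0,0,40,0,-1],[0,0,25,0,-1],[0,0,22,0,-1],[0,0,0,0,-1],[0,0,0,0,-1]]'
python3 -m inch '[[0,0,0,0,1],[0,0,0,0,1],[0,0,0,0,1],[0,0,0,0,1],[0,0,0,0,1],[0,0,0,0,1],[0,0,0,0,1]]' 40
```

```text
time_s: 3.65
ee_pos: [0.6569, 0.0555, 0.0343]
orientation: [[-0.382, 0.924, 0.003], [0.924, 0.382, 0.0], [-0.001, 0.003, -1.0]]
ft_force: [1.0, -0.1, 0.4]
opening: 0.0855
time_s: 4.35
ee_pos: [0.6555, 0.0554, 0.0329]
orientation: [[-0.381, 0.925, 0.001], [0.925, 0.381, 0.0], [-0.0, 0.001, -1.0]]
ft_force: [-0.9, 0.3, 5.8]
opening: 0.0294
```

```bash
python3 -m inch '[[0,0,-20,0,1],[0,0,-40,0,1],[0,0,-40,0,1],[0,0,-40,0,1],[0,0,-40,0,1],[0,0,0,0,1]]'
python3 - <<'E'
from h import *
go([.512,.259,.20],[.996,-.085])
E
```

```text
time_s: 4.95
ee_pos: [0.6583, 0.0551, 0.2182]
orientation: [[-0.381, 0.925, 0.01], [0.925, 0.381, 0.001], [-0.003, 0.01, -1.0]]
ft_force: [0.0, -1.0, -0.2]
opening: 0.0293
turn first 0.476 then shift [ 190.6721 -163.3318   16.9929]
shift now [244.3114 -57.8366  16.9929] | [0.6583 0.0551 0.2182] f [ 0.0196 -0.978  -0.2102] open 0.029330913254114212 t 4.95
```

```bash
python3 -m inch '[[35,-8,0,0,1],[35,-8,0,0,1],[35,-8,0,0,1],[35,-8,0,0,1],[35,-8,0,0,1],[35,-8,0,0,1],[34,-9,0,0,1],[0,0,0,0,1]]'
python3 -m inch '[[0,0,0,0.12,1],[0,0,0,0.12,1],[0,0,0,0.12,1],[0,0,0,0.12,1],[0,0,0,0,1],[0,0,0,0,1]]'
python3 - <<'E'
from h import *
go([.512,.259,.20],[.996,-.085]); c=shot('wrist','w2.png'); shot('top','t2.png')
import pickle; pickle.dump(c,open('w2.pkl','wb'))
for x,y,z in [(.095,.085,.094),(.095,-.085,.094),(-.095,.085,.094),(-.095,-.085,.094),(.137,-.054,.125)]:
    q=np.array([.514,.279])+x*np.array([-.996,.085])+y*np.array([-.085,-.996]); print(proj(c,[*q,z]))
E
```

```text
time_s: 5.75
ee_pos: [0.505, 0.2646, 0.2109]
orientation: [[-0.389, 0.921, -0.004], [0.921, 0.389, 0.002], [0.003, -0.003, -1.0]]
ft_force: [0.2, 0.2, -0.9]
opening: 0.0294
time_s: 6.35
ee_pos: [0.5092, 0.2587, 0.2116]
orientation: [[0.086, 0.996, -0.0], [0.996, -0.086, -0.001], [-0.001, -0.0, -1.0]]
ft_force: [-1.3, -0.5, -0.1]
opening: 0.0294
turn first -0.001 then shift [ 0.507   2.8072 11.5921]
shift now [ 0.5097  2.8067 11.5921] | [0.5092 0.2587 0.2116] f [-1.3451 -0.4528 -0.1352] open 0.029370351205560953 t 6.35
[152.0267 305.3941]
[124.3823  45.8764]
[419.4702 305.0605]
[448.3394  45.157 ]
[ 28.8229 100.2948]
```

View pics/w2.png

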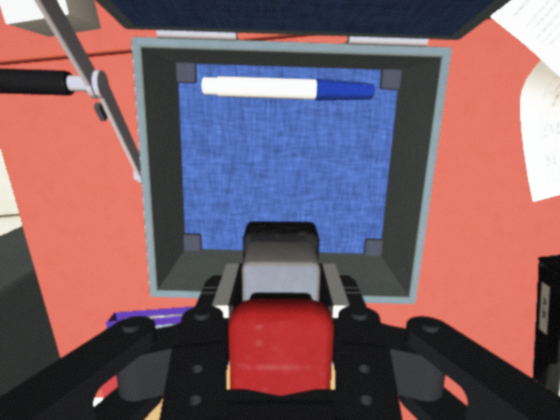

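The chest rim runs from (135,38) to (416,300), with the free floor below the pen. The knob lies along v≈82, with its end at u≈70. Now lowering the stamp.

```bash
python3 -m inch '[[0,0,30,0,1],[0,0,40,0,1],[0,0,40,0,1],[0,0,35,0,1],[0,0,15,0,1],[0,0,0,0,1],[0,0,0,0,1],[0,0,0,0,1]]'
```

```text
time_s: 7.25
ee_pos: [0.5107, 0.2598, 0.0539]
orientation: [[0.089, 0.996, 0.003], [0.996, -0.089, 0.002], [0.002, 0.003, -1.0]]
ft_force: [0.4, -0.6, -0.7]
opening: 0.0294
```

Run:
```python
from h import *
import pickle; c=pickle.load(open('w2.pkl','rb'))
for z in (.12,.125,.13): print(z,plane(c,72,83,z=z),plane(c,10,80,z=z))
print([plane(c,*q,z=.094)[:2] for q in [(135,38),(450,47),(416,300),(152,297)]])
a,b=pickle.load(open('v1.pkl','rb'))
# knob tip (near-robot end) visible in both? knob centre in top crop (194,427)
print(tri([ray(b,199/4+200,399/4+150),ray(c,72,83)]))
```

```text
0.12 [0.4045 0.3515 0.12  ] [0.3717 0.3559 0.12  ]
0.125 [0.407 0.351 0.125] [0.3751 0.3552 0.125 ]
0.13 [0.4096 0.3504 0.13  ] [0.3784 0.3546 0.13  ]
[array([0.4336, 0.3754]), array([0.6169, 0.3545]), array([0.5989, 0.1905]), array([0.4133, 0.209 ])]
[0.4034 0.3499 0.1179]
```

```bash
python3 -m inch '[[0,0,4,0,1],[0,0,4,0,1],[0,0,2,0,1],[0,0,0,0,1],[0,0,0,0,1]]'
```

```text
time_s: 7.75
ee_pos: [0.5093, 0.2594, 0.0429]
orientation: [[0.089, 0.996, -0.0], [0.996, -0.089, 0.001], [0.001, -0.0, -1.0]]
ft_force: [-2.8, -0.9, 8.5]
opening: 0.0292
```

Contact with the floor (8.5 N up). I'll release and open, staying clear of the walls.

```bash
python3 -m inch '[[0,0,0,0,0],[0,0,0,0,-0.2],[0,0,0,0,-0.4],[0,0,0,0,-0.4],[0,0,0,0,-0.4]]'
python3 -m inch '[[0,0,-30,0,-0.4],[0,0,-40,0,-0.4],[0,0,-40,0,-0.4],[0,0,-40,0,-0.4],[0,0,-40,0,-0.4],[0,0,0,0,-0.4],[0,0,0,0,-0.4]]'
python3 - <<'E'
from h import *
shot('wrist','w3.png')
K=[.377,.352,.125]
go([.377,.352,.24],[-.085,-.996])
E
```

```text
time_s: 8.25
ee_pos: [0.5092, 0.2591, 0.042]
orientation: [[0.089, 0.996, -0.0], [0.996, -0.089, -0.0], [-0.0, -0.0, -1.0]]
ft_force: [-0.2, -0.2, 0.1]
opening: 0.0601
time_s: 8.95
ee_pos: [0.5095, 0.2595, 0.2328]
orientation: [[0.089, 0.996, 0.001], [0.996, -0.089, 0.001], [0.001, 0.001, -1.0]]
ft_force: [-0.2, 0.4, 0.3]
opening: 0.0597
turn first 1.567 then shift [-139.1412  -81.2825   -8.3889]
shift now [  80.7852 -139.4305   -8.3889] | [0.5087 0.2592 0.2315] f [-1.0138  0.0399 -1.1368] open 0.059816800080897924 t 9.0
```

View pics/w3.png

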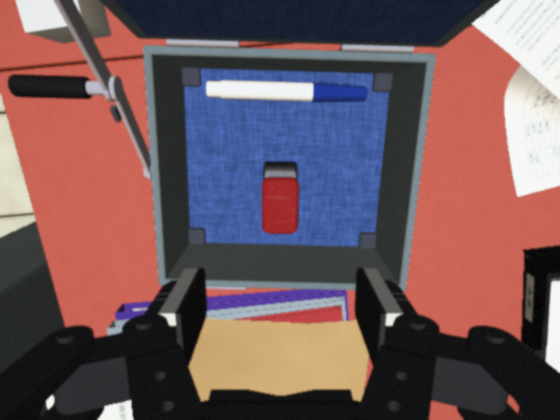

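The stamp stands at (281,203), clear of the pen and walls. The knob's black part runs from (10,85) to (88,88).

Run:
```python
from h import *
c=shot('wrist'); im=c['color']; m=(im[60:115,0:130].max(2)<60).astype(np.uint8)
n,l,st,ce=cv2.connectedComponentsWithStats(m); i=1+np.argmax(st[1:,4]); print(st[i],ce[i])
u0,v0,w,h,_=st[i]; v0+=60
ys,xs=np.where(l==i); 
for z in(.115,.12,.125,.13):
    e1=plane(c,u0,v0+h/2-1,z=z); e2=plane(c,u0+w,v0+h/2+1,z=z); print(z,(e1+e2)/2,np.linalg.norm(e1-e2))
print(manip.sense()['joint_positions'])
```

```text
[   9   14   82   23 1562] [48.4936 25.0941]
0.115 [0.3779 0.3547 0.115 ] 0.04909054391058864
0.12 [0.3807 0.3542 0.12  ] 0.04806571082487943
0.125 [0.3836 0.3536 0.125 ] 0.047040877739170234
0.13 [0.3864 0.3531 0.13  ] 0.04601604465346108
[-0.9397  0.4622  0.5189  1.7947 -0.2735  0.9587 -0.3956]
```

```bash
python3 -m inch '[[0,0,-5,-0.1425,-0.4],[0,0,-5,-0.1425,-0.4],[0,0,0,-0.1425,-0.4],[0,0,0,-0.1425,-0.4],[0,0,0,-0.1425,-0.4],[0,0,0,-0.1425,-0.4],[0,0,0,-0.1425,-0.4],[0,0,0,-0.1425,-0.4]]'>/dev/null
python3 -m inch '[[0,0,0,-0.1425,-0.4],[0,0,0,-0.1425,-0.4],[0,0,0,-0.1425,-0.4],[0,0,0,0,-0.4],[0,0,0,0,-0.4]]'
python3 - <<'E'
from h import *
go([.370,.351,.24],[-.085,-.996]); print(manip.sense()['joint_positions'])
E
```

```text
time_s: 10.35
ee_pos: [0.5087, 0.2588, 0.2409]
orientation: [[-0.995, 0.096, -0.002], [0.096, 0.995, -0.001], [0.002, -0.001, -1.0]]
ft_force: [-0.3, 0.2, -0.1]
opening: 0.0595
turn first -0.011 then shift [146.0695  80.0706   1.079 ]
shift now [146.9516  78.4398   1.079 ] | [0.5087 0.2588 0.2409] f [-0.3329  0.1767 -0.0903] open 0.059515363452196525 t 10.35
[-0.6793  0.4145  0.1695  1.7694 -0.0828  0.9667  0.9979]
```

```bash
python3 -m inch '[[37,0,0,0,-0.4],[37,0,0,0,-0.4],[37,0,0,0,-0.4],[36,20,0,0,-0.4],[0,30,0,0,-0.4],[0,28,0,0,-0.4],[0,0,0,0,-0.4],[0,0,0,0,-0.4]]'
python3 - <<'E'
from h import *
c=shot('wrist','w4.png'); go([.370,.351,.131],[-.085,-.996]); import pickle; pickle.dump(c,open('w4.pkl','wb'))
print(proj(c,[.361,.354,.125]),proj(c,[.405,.350,.125]))
E
```

```text
time_s: 11.15
ee_pos: [0.3697, 0.3503, 0.2414]
orientation: [[-0.996, 0.093, -0.001], [0.093, 0.996, -0.001], [0.001, -0.001, -1.0]]
ft_force: [0.3, -0.6, 0.4]
opening: 0.0593
turn first -0.009 then shift [ -0.0001   1.7474 110.4687]
shift now [  0.0162   1.7473 110.4687] | [0.3699 0.3494 0.2415] f [ 0.5529 -0.0778 -0.4202] open 0.059962727843515 t 11.2
[283.6813 205.1081] [283.7751 267.572 ]
```

View pics/w4.png

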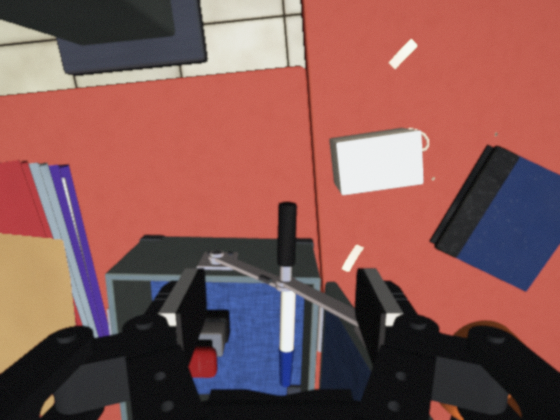

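The knob spans (288,203)–(287,267), about 2.5 mm to the left of my estimate in world +y. I'll descend and straddle it.

```bash
python3 -m inch '[[0,4,30,0,-0.4],[0,0,30,0,-0.4],[0,0,25,0,-0.4],[0,0,20,0,-0.4],[0,0,5,0,-0.4],[0,0,0,0,-0.4],[0,0,0,0,-0.4]]'
python3 -m inch '[[0,0,0,0,0.2],[0,0,0,0,0.4],[0,0,0,0,0.6],[0,0,0,0,0.6],[0,0,0,0,0.6]]' 20
```

```text
time_s: 11.9
ee_pos: [0.3711, 0.3544, 0.133]
orientation: [[-0.996, 0.093, 0.001], [0.093, 0.996, 0.001], [-0.001, 0.001, -1.0]]
ft_force: [0.1, 0.4, 0.4]
opening: 0.0596
time_s: 12.4
ee_pos: [0.3705, 0.3544, 0.1321]
orientation: [[-0.996, 0.092, 0.0], [0.092, 0.996, 0.0], [-0.0, 0.0, -1.0]]
ft_force: [0.4, -0.6, 0.3]
opening: 0.0173
```

```bash
python3 -m inch '[[0,0,0,0,0.8],[0,0,0,0,1],[0,0,0,0,1],[0,0,0,0,1]]' 40
```

```text
time_s: 12.8
ee_pos: [0.3704, 0.3545, 0.1322]
orientation: [[-0.996, 0.092, 0.0], [0.092, 0.996, 0.0], [-0.0, 0.0, -1.0]]
ft_force: [-0.7, -0.6, 3.3]
opening: 0.0112
```

```bash
python3 -m inch '[[0,0,0,0,0.5],[0,0,0,0,0.5],[0,0,6,0,0.5],[0,0,0,0,0.5],[0,0,0,0,1],[0,0,0,0,1],[0,0,0,0,1],[0,0,0,0,1]]' 40
```

```text
time_s: 13.6
ee_pos: [0.3702, 0.3543, 0.1258]
orientation: [[-0.996, 0.092, -0.0], [0.092, 0.996, -0.0], [0.0, -0.0, -1.0]]
ft_force: [-0.3, 1.1, -3.0]
opening: 0.0116
```

```bash
python3 -m inch '[[0,-2,-2,0,1],[0,-2,-2,0,1],[0,-2,-2,0,1],[0,-3,-2,0,1],[0,0,0,0,1]]'
python3 -m inch '[[0,-3,-2,0,1],[0,-3,-2,0,1],[0,-3,-2,0,1],[0,-3,-1,0,1],[0,0,0,0,1]]'
```

```text
time_s: 14.1
ee_pos: [0.3692, 0.3459, 0.1347]
orientation: [[-0.996, 0.092, -0.0], [0.092, 0.996, 0.001], [0.0, 0.001, -1.0]]
ft_force: [-3.8, 3.5, 1.3]
opening: 0.0113
time_s: 14.6
ee_pos: [0.3681, 0.3359, 0.1423]
orientation: [[-0.996, 0.091, 0.001], [0.091, 0.996, 0.004], [-0.0, 0.004, -1.0]]
ft_force: [-5.9, 6.7, 4.7]
opening: 0.011
```

```bash
python3 -m inch '[[0,-4,-1,0,1],[0,-4,-1,0,1],[0,-4,-1,0,1],[0,-4,-1,0,1],[0,-3,0,0,1],[0,0,0,0,1],[0,0,0,0,1]]'
python3 - <<'E'
from h import *
shot('scene','s2.png');c=shot('top','t2b.png'); a=cv2.imread('pics/s2.png')[135:285,200:400];b=cv2.imread('pics/t2b.png')[150:300,200:350]
cv2.imwrite('pics/c2.png',np.hstack([cv2.resize(a,(440,330)),cv2.resize(b,(330,330))]))
E
```

```text
time_s: 15.3
ee_pos: [0.3666, 0.3211, 0.1484]
orientation: [[-0.996, 0.089, 0.003], [0.089, 0.996, 0.011], [-0.002, 0.011, -1.0]]
ft_force: [-11.6, 11.1, 19.7]
opening: 0.0121
```

View pics/c2.png

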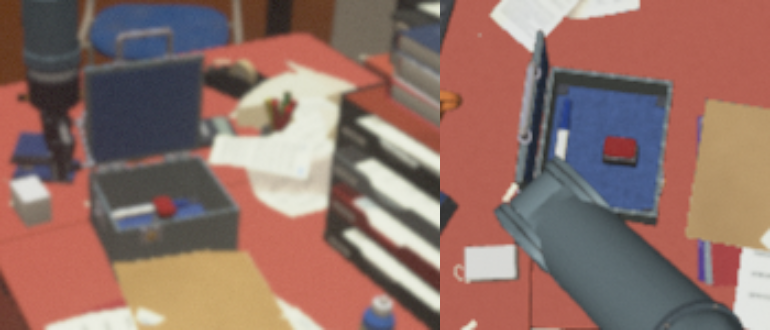

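The lid leans forward, still standing, and the knob is well past centre. Side forces are growing, so I'll release here.

```bash
python3 -m inch '[[0,0,0,0,0.6],[0,0,0,0,0.3],[0,0,0,0,0.2],[0,0,0,0,0.2]]'
python3 -m inch '[[5,0,-5,0,0.2],[10,0,-20,0,0.2],[10,0,-40,0,0.2],[10,0,-40,0,0.2],[0,0,-45,0,0.2],[0,0,-45,0,0.2],[0,0,0,0,0.2],[0,0,0,0,0.2]]'
python3 - <<'E'
from h import *
shot('scene','s3.png');shot('top','t3.png');w=shot('wrist','w5.png'); a=cv2.imread('pics/s3.png')[135:245,200:320];b=cv2.imread('pics/t3.png')[160:270,200:310]
cv2.imwrite('pics/c3.png',np.hstack([cv2.resize(a,(399,399*11//12),interpolation=2),cv2.resize(b,(399,399*11//12),interpolation=2)]))
E
```

```text
time_s: 15.8
ee_pos: [0.367, 0.3134, 0.1448]
orientation: [[-0.996, 0.093, -0.0], [0.093, 0.996, -0.001], [0.0, -0.001, -1.0]]
ft_force: [-1.0, -1.0, -1.2]
opening: 0.0337
time_s: 16.6
ee_pos: [0.3319, 0.3178, 0.3408]
orientation: [[-0.996, 0.092, 0.001], [0.092, 0.996, 0.001], [-0.001, 0.002, -1.0]]
ft_force: [-0.3, -0.3, -0.9]
opening: 0.0343
```

View pics/c3.png

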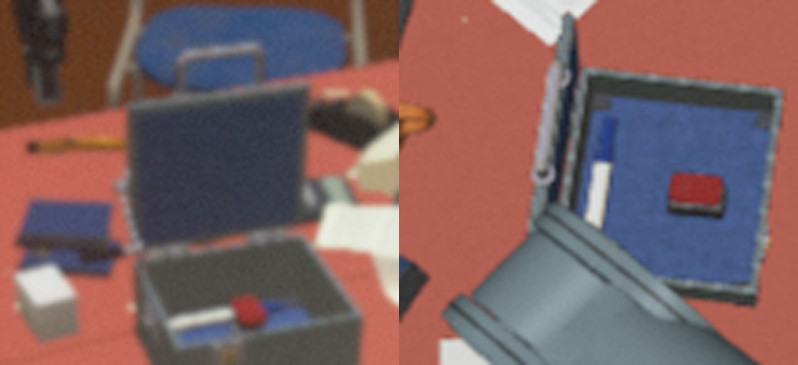

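Run:
```python
from h import *
import pickle; a,b=pickle.load(open('v1.pkl','rb'))
s=399/110; q=399/120
tp=lambda u,v:((u-399)/s+200,v/s+160); sp=lambda u,v:(u/q+200,v/q+135)
r=[tri([ray(b,*tp(553,82)),ray(a,*sp(258,48))]),tri([ray(b,*tp(545,178)),ray(a,*sp(182,53))])]
print(r)
C=np.array([.515,.281]);ex=np.array([-.996,.088]);ey=np.array([-.088,-.996])
H=C-.088*ey; print('hinge',H)
for lid in [.1,.17,.25,.3]:
    al=np.pi/2+.1745-lid; p=H+.22*np.cos(al)*ey; z=.096+.22*np.sin(al); print(lid,p,z,proj(b,[*p,z]))
for u,v in [(553,82),(545,178),(549,130)]: print(plane(b,*tp(u,v),z=.315))
```

```text
[array([0.5606, 0.3545, 0.3127]), array([0.4854, 0.3592, 0.3186])]
hinge [0.5227 0.3686]
0.1 [0.5242 0.385 ] 0.3153897548294503 [230.9631 194.2246]
0.17 [0.5228 0.3696] 0.31599777250375893 [236.8222 194.7188]
0.25 [0.5213 0.3521] 0.31537327029453716 [243.5722 195.3956]
0.3 [0.5203 0.3412] 0.31426974528491614 [247.7934 195.8766]
[0.5555 0.3559 0.315 ]
[0.4851 0.3599 0.315 ]
[0.5201 0.3579 0.315 ]
```

The lid is at about 0.22 rad, knee about 0.9, and the handle centre is at about (0.521, 0.357, 0.315). Now I'll go above the handle.

```bash
python3 -m inch '[[0,0,-45,0,-0.4],[0,0,-45,0,-0.4],[-47,0,0,0,-0.4],[-47,0,0,0,-0.4],[-47,0,0,0,-0.4],[-44,0,0,0,-0.4],[0,50,0,0,-0.4],[0,0,0,0,-0.4]]'
python3 - <<'E'
from h import *
go([.521,.358,.317],[-.088,-.996])
E
```

```text
time_s: 17.55
ee_pos: [0.5197, 0.3559, 0.426]
orientation: [[-0.996, 0.088, -0.005], [0.088, 0.996, -0.0], [0.005, -0.001, -1.0]]
ft_force: [-1.1, 1.6, -0.1]
opening: 0.0596
turn first 0.0 then shift [ -1.6393   2.3096 108.9746]
shift now [ -1.6404   2.3088 108.9746] | [0.5197 0.3559 0.426 ] f [-1.0886  1.6492 -0.1472] open 0.05962742564233295 t 17.55
```

```bash
python3 -m inch '[[0,2,30,0,-0.4],[0,0,30,0,-0.4],[0,0,30,0,-0.4],[0,0,15,0,-0.4],[0,0,5,0,-0.4],[0,0,0,0,-0.4],[0,0,0,0,-0.4]]'
python3 -m inch '[[0,0,0,0,0.3],[0,0,0,0,0.5],[0,0,0,0,1],[0,0,0,0,1],[0,0,0,0,1],[0,0,0,0,1]]' 30
```

```text
time_s: 18.25
ee_pos: [0.5212, 0.3527, 0.3206]
orientation: [[-0.996, 0.092, 0.001], [0.092, 0.996, 0.0], [-0.001, 0.0, -1.0]]
ft_force: [-0.4, -0.2, 0.1]
opening: 0.06
time_s: 18.85
ee_pos: [0.5211, 0.3529, 0.3207]
orientation: [[-0.996, 0.092, 0.001], [0.092, 0.996, 0.001], [-0.001, 0.001, -1.0]]
ft_force: [-1.0, 0.5, 4.6]
opening: 0.0086
```

```bash
python3 -m inch '[[0,0,0,0,0.5],[0,0,0,0,0.5],[0,0,5,0,0.5],[0,0,0,0,0.5],[0,0,0,0,1],[0,0,0,0,1],[0,0,0,0,1],[0,0,0,0,1]]' 40
cat > arc.py <<'E'
from h import *
import sys
# remaining arc from measured TCP: estimate lid angle, list shifts (tool y, tool z) per 0.05 rad
C=np.array([.515,.281]);ex=np.array([-.996,.088]);ey=np.array([-.088,-.996])
s=manip.sense(); e=s['ee_pos']; off=float(sys.argv[1]) if len(sys.argv)>1 else 0
p=np.array([(e[:2]-C)@ey+.088, e[2]-off-.096]); al=np.arctan2(p[1],p[0]); print('radius',np.linalg.norm(p),'lid',1.745-al,'x off',(e[:2]-C)@ex,'f',s['ft_force'],'open',s['opening'])
l=1.745-al; q0=p*1000
for k in range(1,9):
    a=al-.055*k; q=220*np.array([np.cos(a),np.sin(a)]); print(np.round([-(q-q0)[0],-(q-q0)[1]],1)); q0=q
E
python3 arc.py
```

```text
time_s: 19.65
ee_pos: [0.5207, 0.3523, 0.3146]
orientation: [[-0.996, 0.092, -0.001], [0.092, 0.996, -0.001], [0.001, -0.001, -1.0]]
ft_force: [-1.0, 0.3, -3.7]
opening: 0.0089
radius 0.21919542501868186 lid 0.24938005905139793 x off 0.0006420459652348502 f [-1.0176  0.2931 -3.7167] open 0.008887514056122484
[-12.1   0.4]
[-11.9   1.9]
[-11.8   2.6]
[-11.7   3.2]
[-11.5   3.8]
[-11.2   4.5]
[-11.    5.1]
[-10.7   5.7]
```

```bash
python3 -m inch '[[0,-6,0,0,1],[0,-6,0.5,0,1],[0,-12,2,0,1],[0,-12,2.5,0,1],[0,-12,3,0,1],[0,0,0,0,1]]'; python3 arc.py
```

```text
time_s: 20.25
ee_pos: [0.5149, 0.302, 0.3058]
orientation: [[-0.996, 0.094, -0.004], [0.094, 0.996, -0.002], [0.004, -0.003, -1.0]]
ft_force: [-5.2, 0.8, -9.6]
opening: 0.0084
radius 0.22030224264174875 lid 0.4836108186769601 x off 0.0019918757667926924 f [-5.2145  0.7856 -9.6223] open 0.008440821288657502
[-11.3   4.3]
[-11.2   4.6]
[-10.9   5.2]
[-10.6   5.8]
[-10.3   6.4]
[-9.9  6.9]
[-9.5  7.5]
[-9.1  8. ]
```

```bash
python3 -m inch '[[0.5,-11,5.5,0,1],[0.5,-11,5,0,1],[0,-11,5,0,1],[0,-10.5,6,0,1],[0,-10,6.5,0,1],[0,0,0,0,1]]'; python3 arc.py
```

```text
time_s: 20.85
ee_pos: [0.5088, 0.2491, 0.2794]
orientation: [[-0.996, 0.094, -0.004], [0.094, 0.996, -0.002], [0.004, -0.003, -1.0]]
ft_force: [-9.8, -3.2, 3.5]
opening: 0.0085
radius 0.21934847151965542 lid 0.7547758256112261 x off 0.003324501856225099 f [-9.7938 -3.1904  3.4621] open 0.008505111237809955
[-10.3   6.4]
[-9.5  7.4]
[-9.1  8. ]
[-8.7  8.4]
[-8.2  8.9]
[-7.7  9.3]
[-7.2  9.8]
[-6.6 10.1]
```

```bash
python3 -m inch '[[1,-10,6.5,0,1],[1,-9.5,7.5,0,1],[1,-9,8,0,1],[1,-8.5,8.5,0,1],[1,-8,9,0,1],[0,0,0,0,1]]'; python3 arc.py
```

```text
time_s: 21.45
ee_pos: [0.5033, 0.2044, 0.2391]
orientation: [[-0.995, 0.095, 0.004], [0.095, 0.995, -0.002], [-0.004, -0.001, -1.0]]
ft_force: [3.3, -4.0, 0.1]
opening: 0.0085
radius 0.2186268864076822 lid 1.0315101897943164 x off 0.0048767163627383365 f [ 3.3124 -4.0442  0.1439] open 0.00846908538429624
[-8.7  8.5]
[-7.1  9.8]
[-6.6 10.1]
[-6.  10.5]
[-5.4 10.8]
[-4.8 11.1]
[-4.2 11.3]
[-3.6 11.6]
```

```bash
python3 -m inch '[[0,-8,9,0,1],[0.5,-7,9.8,0,1],[0,-6.5,10,0,1],[0.5,-6,10.5,0,1],[0,-5.5,11,0,1],[0,0,0,0,1]]'; python3 arc.py
```

```text
time_s: 22.05
ee_pos: [0.4994, 0.1715, 0.1882]
orientation: [[-0.995, 0.095, 0.003], [0.095, 0.995, -0.002], [-0.004, -0.002, -1.0]]
ft_force: [4.3, -5.5, -0.8]
opening: 0.0083
radius 0.21881796944177545 lid 1.3100587213995631 x off 0.005942081723959605 f [ 4.2892 -5.5239 -0.7531] open 0.008337833455691336
[-5.9 10.6]
[-4.2 11.4]
[-3.5 11.6]
[-2.9 11.7]
[-2.3 11.9]
[-1.6 12. ]
[-0.9 12.1]
[-0.3 12.1]
```

```bash
python3 -m inch '[[0,-4,10.5,0,1],[0,-4,11,0,1],[0,-3.5,11,0,1],[0,-2.5,11,0,1],[0,-2,11,0,1],[0,0,0,0,1]]'; python3 arc.py
```

```text
time_s: 22.65
ee_pos: [0.4972, 0.1539, 0.1333]
orientation: [[-0.995, 0.096, 0.002], [0.096, 0.995, -0.005], [-0.002, -0.004, -1.0]]
ft_force: [3.7, -10.5, -0.3]
opening: 0.0084
radius 0.21931139225264484 lid 1.5742880125169918 x off 0.0065328320008320095 f [  3.7045 -10.4729  -0.3466] open 0.008352247591994273
[-2.4 11.9]
[-1.1 12.1]
[-0.4 12.1]
[ 0.3 12.1]
[ 0.9 12.1]
[ 1.6 12. ]
[ 2.2 11.9]
[ 2.9 11.7]
```

```bash
python3 -m inch '[[0,-3,10,0,1],[0,-2,10,0,1],[0,-1,7,0,1],[0,0,4,0,1],[0,0,0,0,1]]'; python3 arc.py|head -1
```

```text
time_s: 23.15
ee_pos: [0.4968, 0.1503, 0.1029]
orientation: [[-0.996, 0.094, 0.002], [0.094, 0.996, -0.002], [-0.003, -0.002, -1.0]]
ft_force: [3.3, -6.2, -1.7]
opening: 0.0084
radius 0.2198929165423281 lid 1.713539419867828 x off 0.006617598133002487 f [ 3.3265 -6.1962 -1.665 ] open 0.00837717745561744
```

```bash
python3 -m inch '[[0,0,3,0,1],[0,0,2,0,1],[0,0,0,0,1],[0,0,0,0,1]]'; python3 arc.py|head -1
```

```text
time_s: 23.55
ee_pos: [0.4968, 0.1501, 0.0982]
orientation: [[-0.996, 0.094, 0.003], [0.094, 0.996, -0.002], [-0.003, -0.002, -1.0]]
ft_force: [3.7, -5.4, -2.2]
opening: 0.0081
radius 0.21999351227849828 lid 1.735023793756197 x off 0.006622312973192161 f [ 3.6856 -5.3804 -2.1746] open 0.00812128704484904
```

Nothing pushes back yet, so the lid isn't seated. I'll press on in small steps until it does.

```bash
python3 -m inch '[[0,0,2,0,1],[0,0,1,0,1],[0,0,0,0,1],[0,0,0,0,1]]'; python3 arc.py|head -1
```

```text
time_s: 23.95
ee_pos: [0.4968, 0.1501, 0.0952]
orientation: [[-0.996, 0.094, 0.003], [0.094, 0.996, -0.002], [-0.003, -0.002, -1.0]]
ft_force: [4.1, -5.7, -2.4]
opening: 0.0086
radius 0.2200116387705097 lid 1.7484595551193192 x off 0.006637639767857497 f [ 4.0997 -5.7042 -2.4104] open 0.008560504045041679
```

```bash
python3 -m inch '[[0,0,2,0,1],[0,0,2,0,1],[0,0,0,0,1],[0,0,0,0,1]]'; python3 arc.py|head -1
```

```text
time_s: 24.35
ee_pos: [0.4969, 0.15, 0.0935]
orientation: [[-0.996, 0.095, 0.002], [0.095, 0.996, -0.001], [-0.003, -0.001, -1.0]]
ft_force: [-5.3, -8.2, 27.2]
opening: 0.008
radius 0.2200965151983089 lid 1.7562672474210281 x off 0.006457304727667055 f [-5.2643 -8.1978 27.194 ] open 0.008008028680235757
```

Seated: the force rose to 27 N up. I'll release slightly, within the 39 mm gap, and lift away.

```bash
python3 -m inch '[[0,0,0,0,0.6],[0,0,0,0,0.4],[0,0,0,0,0.4],[0,0,0,0,0.4]]'
python3 -m inch '[[0,0,-8,0,0.4],[0,0,-20,0,0.4],[0,0,-40,0,0.4],[0,0,-45,0,0.4],[0,0,-45,0,0.4],[0,0,0,0,0.4],[0,0,0,0,0.4]]'
python3 - <<'E'
from h import *
shot('scene','s4.png');shot('top','t4.png'); a=cv2.imread('pics/s4.png')[135:305,200:400];b=cv2.imread('pics/t4.png')[140:300,160:400]
cv2.imwrite('pics/c4.png',np.hstack([cv2.resize(a,(380,323),interpolation=2),cv2.resize(b,(420,323),interpolation=2)]))
E
```

```text
time_s: 24.75
ee_pos: [0.4951, 0.1527, 0.0913]
orientation: [[-0.996, 0.091, -0.0], [0.091, 0.996, -0.0], [0.0, -0.0, -1.0]]
ft_force: [-0.1, 0.4, 0.9]
opening: 0.0259
time_s: 25.45
ee_pos: [0.4958, 0.1528, 0.2511]
orientation: [[-0.996, 0.092, 0.002], [0.092, 0.996, 0.001], [-0.002, 0.002, -1.0]]
ft_force: [-0.8, -0.5, 0.8]
opening: 0.0258
```

View pics/c4.png

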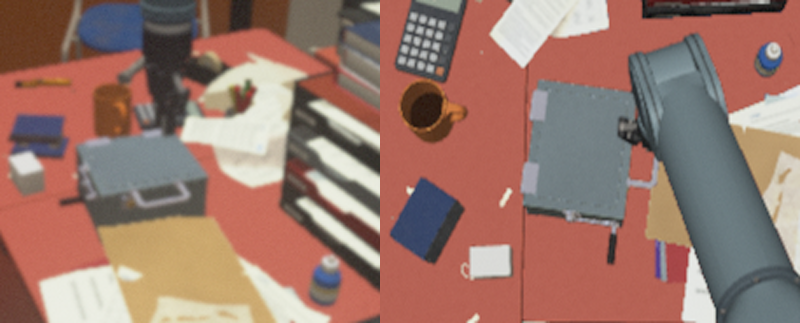

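The lid lies flat on the rim, the bystanders are in place, and the gripper is clear above it. Handing in.

```bash
python3 -c "
from h import *
s=manip.sense(); print(s['ft_force'],s['time_s']); print(manip.job_done())"
```

```text
[-0.0154 -0.4111 -0.3478] 25.55
the job is handed in; nothing more can be done
None
```

The job is handed in at 25.6 s, with no verdict reported: the stamp is standing in the chest and the lid is shut.

- **Stamp:** I placed it on the chest floor with the stay still locked and released it. A wrist picture then showed it upright and clear of the pen and walls. I could not see it once the lid was shut.
- **Stay:** I lifted the knob past centre. From the handle's position in two views I put the lid at about 0.22 rad and the knee at about 0.9 rad, calculated rather than read. I stopped there because side forces reached about 25 N. The cause is unclear; the gripper body may have touched the stay or the lid edge.
- **Lid:** I gripped the handle and lowered it along its arc at roughly 0.5 rad/s until it seated, at 27 N. My arc estimate gave 1.756 rad, slightly past the nominal 1.745, which fits calibration error of a few millimetres. After release, the pictures showed the lid flat on the rim.
- **Bystanders and final state:** The bottle, carton and mug looked unmoved, judged by eye only. The gripper was clear, with under 1 N at the wrist.

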